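# Turn the rinse pot mouth-up and hold it level at the sprayer

## Task

The small square plastic pot was left upside down on the classroom desk: turn it over and stand it mouth-up on the desk, then lift it and hold it steady and level in the air in front of the big trigger spray bottle's nozzle, its open mouth centred about 8 cm straight out from the nozzle tip and its rim about 2 cm lower than the nozzle, ready to be sprayed into. The program finishes while still holding the pot there: do not put it down or let it go. Leave the spray bottle where it stands and do not knock over the other small bottles.

Things in the scene. Friction and masses are not known exactly. Their poses are not given: they have to be found in the camera images.
- pot_center (a point): Centre of the loose square pot: plain grey plastic tumbler, 54 x 54 mm outside, straight walls 3 mm thick, closed flat base, 70 mm tall, 90 g. This point is on its axis half-way up (35 mm from base and rim). z axis points along the pot's axis from the base towards the open mouth (straight down at the start, as it stands on its rim), x and y are normal to its flat sides. Turned about the vertical at any angle.
- pot_mouth (a point): Centre of the pot's open mouth, in the plane of the rim; same axes as pot_center.
- pot: The same pot: origin at the centre of the outer face of its base, z towards the mouth (70 mm to the rim).
- nozzle (a point): Centre of the nozzle tip of the big trigger spray bottle (the only one with a trigger; 78 mm diameter body, 200 mm tall overall, amber with a white head, loose, about 0.5 kg), 190 mm above the desk and 60 mm in front of the bottle's upright axis. The nozzle points along this frame's -x; y is sideways, z up. The trigger hangs under the nozzle; nothing lies further forward than the nozzle tip.
- sprayer: The big trigger spray bottle: origin at the centre of its underside on the desk, same axes as the nozzle.
- mist_a: Bystander: small amber bottle with white mist pump, 44 mm diameter, 109 mm tall; origin at the centre of its underside, z up.
- mist_b: Bystander: small white bottle with orange mist pump, 50 mm diameter, 129 mm tall; origin at the centre of its underside, z up.
- mist_c: Bystander: small amber bottle with white mist pump, 40 mm diameter, 99 mm tall; origin at the centre of its underside, z up.
Things that resemble listed ones, but are neither listed nor needed, are in the scene too. Of the things that look like the pot, the larger one is meant. Of the things shaped like the sprayer, the amber glass one is meant.

How it is judged:
By the outcome, as a careful person would: the job done as asked, in the order asked, and still so for the second after the job is handed in, while the arm keeps its last pose, push and grip.
It also fails if it takes over 67 s, if anything falls off the work surface, if the arm or the gripper's body presses on something with over 40 N, if the wrist force passes 120 N, or if a joint passes its speed limit or range.

## Robot

A 6-joint arm with a two-finger parallel gripper is mounted at the origin on the work surface. World frame = base frame: x ahead of the robot, y to its left, z up, the work surface at z = 0. Lengths are in mm, angles in rad, forces in N, time in s.
With the tool pointing down it reaches from about 400 to 925 mm from the base axis. Payload 12.5 kg.
Tool frame: the origin (TCP) lies on the centre line of the jaws, within the pads' length; the fingertips stand 17 mm ahead of it and the grasp point (between the pads) lies 2 mm behind it; z points along the fingers, y is the line along which they close (so a half turn about z gives the same grasp; the last joint's range is limited). The gripper opens to 95 mm and grips with 3 to 60 N. Pads are 20 mm wide; open, the fingers measure 119 mm over their backs; the gripper's body (75 mm by 180 mm) begins 59 mm behind the grasp point.
Start: joints at [1.039, 0.491, 1.559, -0, 1.092, -0.106], TCP at [258.143, 569.219, 203.661] pointing down, gripper open.
Joint ranges: [-3.1, 3.1], [-0.84, 2.19], [0.05, 2.79], [-1.13, 4.28], [0.06, 2.93], [-2.69, 2.69]. Speed limits (rad/s): [2.22, 2.22, 2.79, 3.14, 3.14, 3.14].

## Interface

Orientations are given as [roll, pitch, yaw] about the fixed x, y, z axes, in that order (R = Rz(yaw) Ry(pitch) Rx(roll)).
In Python, from cell import env gives the robot as it stands.
- The arm moves only by the tool drive_tool, never from a script. Its argument "deltas" is text: rows parted by semicolons, each of 4 numbers parted by spaces: the shift along the world's x, y, z normalised to -1 to 1, where 1 is 100 mm, then the turn about the world's z normalised to -1 to 1, where 1 is 180 degrees. A call has 1 to 10 rows; each row shifts and turns the commanded pose from where the row before left it; what a row does not reach is not made up. A row lasts 1/12 s, in which the tool goes at most 41.7 mm and 7.16 degrees, less where a joint would pass 70% of its speed; a pose out of reach is approached as far as the arm can. A call with a number of a shift or a turn outside -1 to 1 is refused whole. A call with a gripper value outside its range is refused whole. "gripper" is the closure, from 0 (fully open) to 1 (shut), set as the call begins (left out, the last holds). The fingers move at their own pace and stop on an object; the grip force is fixed at half the most. Time passes only in rows, so rows that do not move let the fingers close. It gives the time, the measured TCP pose, the force, the opening and the grip force at its end, in the units of the state.
- env.state(): the state, without advancing time (a new reading comes with each control period).
- env.read_camera(name): name is "scene" or "side" or "wrist"; returns (picture, depth): 400x640x3 uint8, red, green, blue; 400x640 float32, mm along the optical axis (not along the pixel's ray), 0 where there is no reading.
- env.camera_params(name): a dict with "mtx" (3x3 intrinsics, pixels), "camera_from_world" (4x4, takes a point from world to camera coordinates); the wrist camera has in their place "mount" (4x4, takes a point from camera to tool coordinates, whose origin is the TCP and whose axes are the flange's). Camera axes: x right, y down, z forward; pixel columns grow to the right and rows downward; lengths in mm; the calibration is good to about 2 mm. A picture is of the moment at which its call begins: read the wrist's pose just before it. camera_params takes no time and is no camera call.
- env.job_done(): hands the job in; it is judged then, once.
The state is a dict: "t": time; "joints": joint angles; "qvel": joint speeds; "tau": joint torques, N m; "eef_pos": TCP position; "tcp_rot": TCP orientation; "ft_force": force on the tool from outside, world axes, zero at the start; "moment": the same for the moment, N m; "opening": opening from 0.0 (shut) to 1.0 (fully open); "grip_force": force on a finger pad.
Only numpy, scipy, OpenCV 4.12 (cv2) and the standard library are available. Lean on these libraries where they do the work, as an engineer would, in place of code of your own. Each camera call takes 0.05 s, during which the arm holds its last target. There are 200 camera calls.

## Working session

There is one attempt and no reset: what is moved stays moved. The work goes in short steps, Python scripts to look and compute and a tool call to move; the robot and the scene stay as the last step left them, time stands still between calls to the robot, and variables do not carry over. Pictures are saved under pics/ and viewed, at most 10 in all, crops included, and the job is handed in when it is done.

Besides the shell and the picture viewer there is one more tool, called after "Call:" in YAML: its name, and indented under it one key for each argument. drive_tool: Moves the arm, as the interface text tells. Its arguments: {"type":"object","properties":{"deltas":{"type":"string"},"gripper":{"type":"number"}},"required":["deltas"]}

```bash
mkdir -p pics; cat > h.py <<'E'
from cell import env
import numpy as np, cv2
from scipy.spatial.transform import Rotation as R
def cloud(n):
    s=env.state(); im,d=env.read_camera(n); p=env.camera_params(n)
    K=np.array(p["mtx"]); v,u=np.indices(d.shape)
    P=np.stack([(u-K[0,2])/K[0,0]*d,(v-K[1,2])/K[1,1]*d,d],-1)
    if n=="wrist":
        T=np.eye(4); T[:3,:3]=R.from_euler("xyz",s["tcp_rot"]).as_matrix() if np.size(s["tcp_rot"])==3 else np.array(s["tcp_rot"]); T[:3,3]=s["eef_pos"]
        T=T@np.array(p["mount"])
    else: T=np.linalg.inv(np.array(p["camera_from_world"]))
    W=P@T[:3,:3].T+T[:3,3]; W[d<=0]=np.nan
    return im,W
def save(n,im,crop=None,k=1):
    if crop: im=im[crop[1]:crop[3],crop[0]:crop[2]]
    cv2.imwrite("pics/"+n+".png",cv2.resize(im[...,::-1],None,fx=k,fy=k,interpolation=cv2.INTER_CUBIC))
E
python3 - <<'E'
from h import *
print(env.state())
a,W=cloud("scene"); np.save("scene.npy",W); b,V=cloud("side"); np.save("side.npy",V)
save("scene",a); save("side",b)
for n in("scene","side"): print(np.linalg.inv(env.camera_params(n)["camera_from_world"])[:3].round(2))
E
```

```text
{'t': 0.0, 'joints': array([ 1.03942028e+00,  4.91547113e-01,  1.55945150e+00, -1.64784526e-05,
        1.09173059e+00, -1.05616181e-01]), 'qvel': array([-9.68595602e-04, -6.72727909e-04,  2.62827318e-03,  2.38030638e-04,
        4.64768943e-05, -5.99044515e-04]), 'tau': array([ 3.25942392e-05, -6.12653518e+01, -2.58174241e+01,  6.92112115e-02,
        4.82312625e-02, -1.60038308e-04]), 'eef_pos': array([257.98962699, 568.97574764, 203.06879204]), 'tcp_rot': array([-3.14046089e+00, -1.05281809e-04,  2.71584034e+00]), 'ft_force': array([ 0.35847872, -0.69851544,  0.10249057]), 'moment': array([ 0.00433663, -0.00372377, -0.00890733]), 'grip_force': 0.0, 'opening': 0.9978072429815154}
[[-3.60000e-01  8.00000e-01 -4.80000e-01  1.21541e+03]
 [ 9.30000e-01  3.10000e-01 -1.80000e-01  2.01870e+02]
 [ 1.00000e-02 -5.10000e-01 -8.60000e-01  1.29405e+03]]
[[-1.00000e+00 -1.00000e-02  0.00000e+00  5.50380e+02]
 [-1.00000e-02  7.70000e-01 -6.40000e-01  7.28250e+02]
 [ 0.00000e+00 -6.40000e-01 -7.70000e-01  1.01012e+03]]
```

View pics/scene.png

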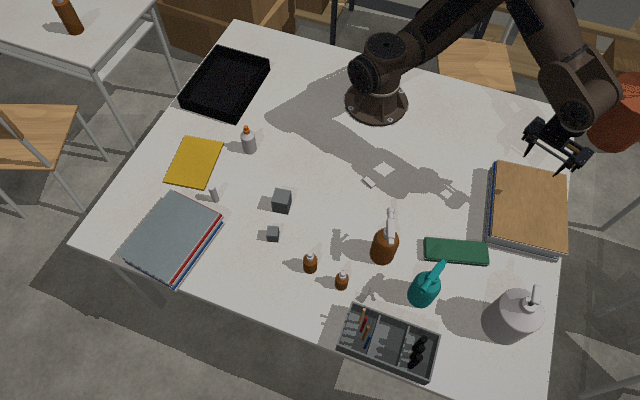

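View pics/side.png

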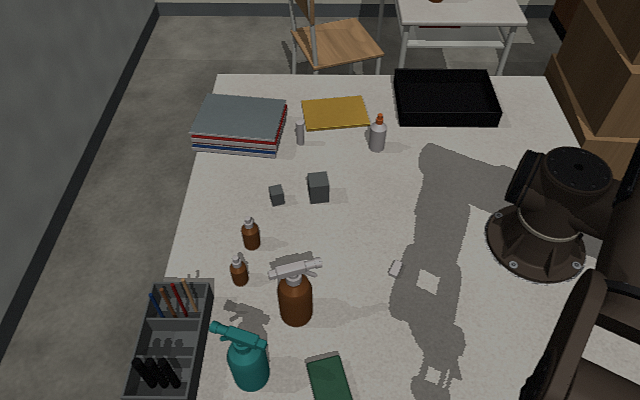

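The candidate pots are the grey blocks at scene (282,200), the larger, and (272,233), the smaller. I take the larger. The sprayers are amber at (385,245) and teal at (425,288), and I take the amber one. Next I'll measure both and confirm them in a crop.

```bash
python3 - <<'E'
from h import *
ims={n:cv2.imread(f"pics/{n}.png")[...,::-1] for n in("scene","side")}
sc=ims["scene"];sd=ims["side"]
A=cv2.resize(sc[175:275,255:415],None,fx=4.5,fy=4.5); 
cv2.imwrite("pics/crop1.png",np.vstack([cv2.resize(sc[180:270,255:415],(800,300) if 0 else (533,300)),cv2.resize(sd[160:340,220:540],(533,300))])[...,::-1])
def rep(tag,P):
    r=cv2.minAreaRect(P[:,:2].astype(np.float32)); print(tag,len(P),"rect",np.round(r[0],1),np.round(r[1],1),round(r[2],1),"z",np.percentile(P[:,2],[2,50,98]).round(1))
def box(n,u0,v0,u1,v1,zlo,zhi):
    W=np.load(n+".npy")[v0:v1,u0:u1].reshape(-1,3); I=ims[n][v0:v1,u0:u1].reshape(-1,3)
    k=(W[:,2]>zlo)&(W[:,2]<zhi); return W[k],I[k]
for n,b in(("scene",(268,184,297,216)),("side",(302,168,334,206))):
    P,_=box(n,*b,62,80); rep(n+" pot top",P)
    P,_=box(n,*b,10,80); rep(n+" pot all",P)
for n,b in(("scene",(264,224,282,243)),("side",(266,181,288,208))):
    P,_=box(n,*b,10,80); rep(n+" small",P)
for n,b in(("scene",(368,200,405,268)),("side",(264,248,328,330))):
    P,_=box(n,*b,20,110); rep(n+" body",P); print(np.median(P,0))
    for lo,hi in((165,178),(178,188),(188,196),(196,206)):
        P,_=box(n,*b,lo,hi)
        if len(P)>4: rep(f"{n} head {lo}",P); c=P[:,:2]-P[:,:2].mean(0); d=np.linalg.svd(c,full_matrices=0)[2][0]; t=c@d; print("  ends",P[t.argmin()].round(),P[t.argmax()].round())
for n,b in(("scene",(300,245,320,275)),("scene",(333,265,351,293)),("scene",(238,122,260,156))):
    P,_=box(n,*b,15,140); rep("mist",P)
E
```

```text
scene pot top 260 rect [ 571.5 -155.5] [58.2 56.1] 9.5 z [63.9 69.1 75.6]
scene pot all 419 rect [ 570.7 -155.6] [59.8 56.1] 9.3 z [13.1 66.7 75. ]
side pot top 323 rect [ 568.5 -154.7] [54.  60.8] 9.4 z [63.  69.1 73. ]
side pot all 590 rect [ 568.5 -154. ] [54.1 62.3] 8.7 z [13.3 65.7 72.7]
scene small 183 rect [ 686.7 -136.4] [38.2 36.2] 17.1 z [11.1 43.  49.5]
side small 245 rect [ 684.2 -134.2] [36.  40.9] 18.1 z [11.2 42.6 48.3]
scene body 335 rect [626.5 208.7] [60.3 76.9] 3.2 z [ 23.9  71.6 109.3]
[649.33989507 208.33266602  71.63282113]
scene head 165 15 rect [619.3 208.7] [15.4 33.9] 5.8 z [165.5 167.1 171.3]
  ends [626. 194. 166.] [610. 225. 166.]
scene head 178 29 rect [621.2 202.9] [97.5 20.2] 30.1 z [178.2 183.2 187.6]
  ends [574. 187. 187.] [663. 228. 180.]
scene head 188 79 rect [612.2 207. ] [113.   19.5] 16.4 z [188.4 193.5 195.9]
  ends [561. 182. 191.] [665. 227. 191.]
scene head 196 188 rect [604.8 204.4] [94.9 20.5] 15.8 z [196.2 198.7 202.8]
  ends [560. 190. 200.] [652. 211. 198.]
side body 674 rect [612.3 221.3] [77.  57.8] 12.1 z [ 22.9  70.  108.7]
[610.02529166 242.74075766  69.982979  ]
side head 165 83 rect [608.4 218.2] [61.1 13.3] 25.9 z [165.2 169.1 177.5]
  ends [582. 202. 169.] [639. 226. 175.]
side head 178 94 rect [610.  217.6] [106.   11.2] 14.3 z [178.8 183.6 187.7]
  ends [559. 202. 184.] [663. 225. 182.]
side head 188 195 rect [609.1 210. ] [111.2  22. ] 18.3 z [188.3 192.9 196. ]
  ends [557. 189. 195.] [665. 219. 191.]
side head 196 358 rect [602.2 206.6] [94.5 23.7] 16.8 z [196.2 198.7 202.1]
  ends [555. 199. 198.] [645. 228. 198.]
mist 236 rect [744.3  13.9] [40.8 40. ] 22.4 z [ 18.1  67.7 109.3]
mist 197 rect [760.6 121.7] [34.5 39. ] 2.0 z [18.8 59.3 99.8]
mist 305 rect [ 397.6 -357.4] [42.2 49.6] 31.9 z [ 18.9  78.1 127.7]
```

View pics/crop1.png

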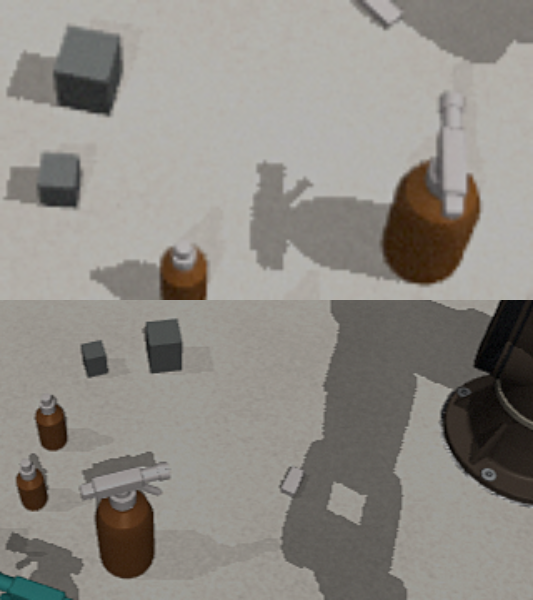

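The crop shows the larger grey pot at crop (88,68), 54 mm wide and 69 mm tall, and the smaller one at (60,180), only 36 mm wide. The amber sprayer's nozzle points to −x. The pot is at (570,−155), turned 9.3°. I'll go above its robot-side part.

Call:
drive_tool:
  deltas: "0.146 -0.364 0 0.0375;0.146 -0.364 0 0.0375;0.146 -0.364 0 0.0375;0.146 -0.364 0 0.0375;0.146 -0.364 0 0.0375;0.146 -0.364 0 0;0.146 -0.364 0 0;0.146 -0.364 0 0;0.146 -0.364 0 0;0.146 -0.364 0 0"
  gripper: 0

```text
t: 0.93
eef_pos: [403.9, 204.5, 203.6]
tcp_rot: [3.141, -0.0, -2.982]
ft_force: [1.3, 0.5, 0.3]
opening: 0.998
grip_force: 0.0
```

Call:
drive_tool:
  deltas: "0.146 -0.364 0 0;0.146 -0.364 0 0;0.146 -0.364 0 0;0.146 -0.364 0 0;0.146 -0.364 0 0;0.146 -0.364 0 0;0.146 -0.364 0 0;0.146 -0.364 0 0;0.146 -0.364 0 0;0.146 -0.364 0 0"

```text
t: 1.77
eef_pos: [550.0, -159.7, 203.4]
tcp_rot: [3.141, -0.0, -2.982]
ft_force: [0.7, 0.3, 0.6]
opening: 1.003
grip_force: 0.0
```

```bash
cat > pot.py <<'E'
from h import *
from scipy.optimize import least_squares
env.state()
a,W=cloud("wrist"); save("w1",a)
P=W.reshape(-1,3); P=P[(P[:,2]>62)&(P[:,2]<78)&(np.hypot(P[:,0]-570,P[:,1]+155)<60)]
r=cv2.minAreaRect(P[:,:2].astype(np.float32)); print(len(P),r,np.median(P[:,2]))
# sprayer axis: fit r=39 circle to both clouds, and head direction
def res(p,Q): return np.hypot(Q[:,0]-p[0],Q[:,1]-p[1])-39
Qs=[];H=[]
for n,b in(("scene",(368,200,405,268)),("side",(264,248,328,330))):
    X=np.load(n+".npy")[b[1]:b[3],b[0]:b[2]].reshape(-1,3)
    Q=X[(X[:,2]>25)&(X[:,2]<105)]; Qs.append(Q)
    f=least_squares(res,[612,213],args=(Q,),loss="soft_l1"); print(n,f.x,np.std(f.fun))
    h=X[X[:,2]>188]; H.append(h); c=h[:,:2]-h[:,:2].mean(0); d=np.linalg.svd(c,full_matrices=0)[2][0]; d*=np.sign(d[0]); print("head dir",np.degrees(np.arctan2(d[1],d[0])),h[:,:2].mean(0))
    t=c@d; print("tip at", h[:,:2].mean(0)+d*np.percentile(t,1),"back",h[:,:2].mean(0)+d*np.percentile(t,99))
f=least_squares(res,[612,213],args=(np.vstack(Qs),),loss="soft_l1"); print("both",f.x)
s=env.state();print(s["t"],s["eef_pos"],s["tcp_rot"],s["ft_force"])
E
python3 pot.py
```

```text
2265 ((568.946533203125, -156.07473754882812), (54.414466857910156, 53.93650817871094), 8.787137031555176) 69.99259204846697
scene [615.70727102 208.3458093 ] 0.9351086098014573
head dir 17.14119401199818 [614.50293717 207.09390455]
tip at [560.29770378 190.3755275 ] back [664.73511237 222.58688175]
side [614.60707235 208.89212256] 0.7571266355889477
head dir 16.02762354474913 [608.93369823 210.96147823]
tip at [556.99476371 196.04112484] back [660.72598354 225.83970411]
both [615.08889835 208.81151614]
1.8167 [ 552.39058141 -165.26494734  203.20394633] [-3.13951646e+00  1.03436848e-03 -2.98420408e+00] [-1.79978169 -3.61011752 -0.72562024]
```

Call:
drive_tool:
  deltas: "0 0 0 0;0 0 -0.28 0;0 0 -0.28 0;0 0 -0.28 0;0 0 -0.28 0;0 0 -0.29 0;0 0 0 0;0 0 0 0"

```text
t: 2.48
eef_pos: [549.1, -156.8, 62.2]
tcp_rot: [3.14, -0.002, -2.981]
ft_force: [0.2, -0.1, 0.8]
opening: 1.001
grip_force: 0.0
```

Call:
drive_tool:
  deltas: "0 0 0 0;0 0 0 0;0 0 0 0;0 0 0 0;0 0 0 0;0 0 0 0;0 0 0 0"
  gripper: 1

```text
t: 3.07
eef_pos: [549.8, -157.8, 62.9]
tcp_rot: [-3.142, 0.0, -2.982]
ft_force: [1.1, -0.1, -0.0]
opening: 0.566
grip_force: 0.0
```

Call:
drive_tool:
  deltas: "0 0 0 0;0 0 0 0;0 0 0 0;0 0 -0.03 0;-0.05 -0.008 0 0;-0.05 -0.008 0 0;-0.05 -0.008 -0.005 0;-0.05 -0.008 -0.01 0"

```text
t: 3.73
eef_pos: [530.8, -161.5, 59.5]
tcp_rot: [-3.14, 0.003, -2.982]
ft_force: [-0.8, -0.1, 22.0]
opening: 0.026
grip_force: 10.8
```

```bash
python3 - <<'E'
from h import *
a,W=cloud("side"); save("s2",a,(250,130,410,250),4)
E
```

```text
(no output)
```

View pics/s2.png

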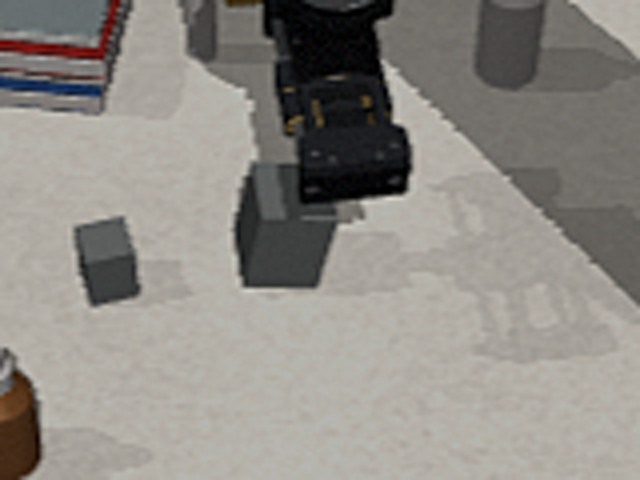

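```bash
cat > look.py <<'E'
from h import *
import sys
x,y=map(float,sys.argv[1:3])
for n in sys.argv[3:]:
    a,W=cloud(n); P=W.reshape(-1,3); I=a.reshape(-1,3).astype(int)
    k=(np.hypot(P[:,0]-x,P[:,1]-y)<90)&(P[:,2]>4)&(P[:,2]<110); P=P[k]; I=I[k]
    print(n,len(P),"xyz min/max",np.percentile(P,[1,99],0).round(1).tolist())
    for lo in range(5,110,10):
        q=P[(P[:,2]>=lo)&(P[:,2]<lo+10)]
        if len(q)>25: r=cv2.minAreaRect(q[:,:2].astype(np.float32)); print(lo,len(q),np.round(r[0],1),np.round(r[1],1),round(r[2],1))
s=env.state(); print({k:np.round(s[k],3) for k in("t","eef_pos","tcp_rot","ft_force","opening","grip_force")})
E
python3 look.py 575 -156 side scene wrist
```

```text
side 641 xyz min/max [[525.8, -180.1, 4.5], [615.0, -122.0, 79.8]]
5 51 [ 576.  -142.2] [ 44.2 123. ] 43.8
15 56 [ 574.3 -138.5] [38.  75.1] 57.5
25 68 [ 573.7 -139.2] [42.9 77.5] 54.6
35 66 [ 569.1 -136.7] [36.7 68.4] 60.0
45 67 [ 569.  -138.8] [37.9 75.8] 55.7
55 67 [ 557.5 -153.3] [54.7 55. ] 12.2
65 142 [ 554.5 -155.4] [56.6 59.1] 8.2
75 106 [ 558.2 -154.6] [41.7 56.9] 9.8
scene 575 xyz min/max [[508.9, -229.0, 4.1], [638.2, -88.4, 102.4]]
5 51 [ 581.  -157.1] [137.  158.8] 9.1
15 42 [ 580.8 -142.8] [35.4 72.9] 49.9
25 41 [ 579.  -142.3] [36.5 73. ] 50.9
35 34 [ 576.2 -142.6] [36.8 72.1] 51.0
45 50 [ 574.9 -143.5] [35.7 70.7] 48.9
55 43 [ 557.6 -157.6] [62.2 55.3] 10.3
65 159 [ 558.  -156.8] [59.  54.4] 5.8
75 87 [ 565.3 -149.9] [50.6 61.8] 57.9
wrist 1331 xyz min/max [[517.7, -187.9, 8.6], [577.4, -135.6, 108.7]]
5 58 [ 540.4 -160.7] [ 1.7 53.3] 9.4
15 103 [ 538.5 -160.9] [ 2.  53.5] 9.2
25 109 [ 536.4 -161.1] [ 2.5 53.9] 8.9
35 103 [ 534.  -161.8] [ 2.1 53.5] 8.4
45 109 [ 532.1 -161.7] [ 2.  53.4] 9.0
55 155 [ 529.9 -162.1] [ 2.4 53.7] 9.0
65 204 [ 524.3 -163.2] [11.6 53.7] 9.2
75 169 [ 548.1 -156. ] [61.9 14.4] 13.8
85 185 [ 519.4 -163. ] [ 2.4 15.9] 8.8
95 81 [ 519.5 -162.9] [ 2.6 14.5] 10.7
105 46 [ 519.4 -163. ] [2.2 4.5] 6.2
{'t': np.float64(3.933), 'eef_pos': array([ 530.669, -161.508,   59.63 ]), 'tcp_rot': array([-3.140e+00,  3.000e-03, -2.982e+00]), 'ft_force': array([-0.243,  0.502, 15.021]), 'opening': np.float64(0.003), 'grip_force': np.float64(7.683)}
```

```bash
python3 - <<'E'
from h import *
a,W=cloud("wrist"); save("w2",a)
s=env.state(); print(s["opening"],s["grip_force"],s["ft_force"])
E
```

```text
0.0072187555964281815 7.741911672055721 [-0.60505224  0.63021206 15.22910633]
```

View pics/w2.png

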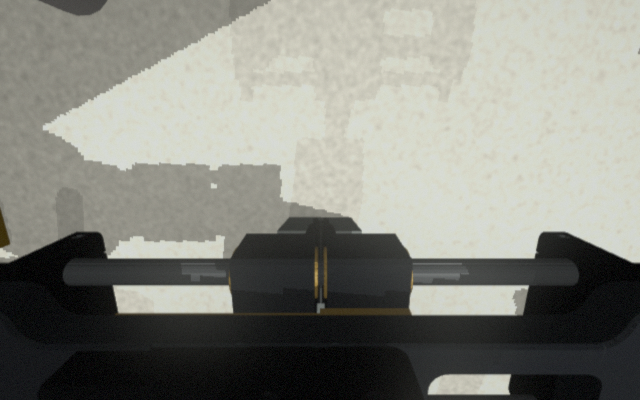

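```bash
python3 look.py 575 -156 side wrist; python3 - <<'E'
from h import *
a,W=cloud("side"); save("s3",a,(250,130,410,250),4)
print(W[180:206:3,322][:, :].round(0).tolist())
E
```

```text
side 633 xyz min/max [[525.9, -184.7, 4.6], [607.9, -117.7, 79.3]]
5 57 [ 589.2 -159.7] [122.1 121. ] 62.1
15 61 [ 576.5 -138.4] [38.3 74.4] 54.7
25 59 [ 572.4 -138.5] [39.3 75.2] 56.3
35 65 [ 572.4 -139.7] [39.1 76.7] 55.1
45 69 [ 569.1 -139.9] [36.1 76.5] 54.3
55 70 [ 567.7 -142.2] [38.8 76.9] 53.0
65 146 [ 555.  -155.4] [55.7 59.6] 10.9
75 94 [ 565.3 -154.2] [31.  57.6] 8.0
wrist 1381 xyz min/max [[517.9, -187.8, 4.8], [577.4, -135.5, 108.6]]
5 89 [ 540.6 -160.5] [ 1.9 52.6] 8.7
15 108 [ 538.3 -160.9] [ 2.1 53.5] 8.6
25 109 [ 536.1 -161. ] [ 2.  53.9] 9.2
35 105 [ 534.2 -161.8] [ 1.9 53.7] 8.7
45 105 [ 532.3 -161.6] [ 1.9 53.2] 8.8
55 159 [ 530.1 -162. ] [ 2.3 53.7] 9.0
65 209 [ 524.5 -163.3] [11.5 53.7] 9.5
75 164 [ 548.5 -155.9] [62.3 14.3] 13.7
85 186 [ 519.7 -162.9] [ 2.5 15.9] 9.3
95 78 [ 519.6 -161.3] [ 2.6 11.3] 8.5
105 47 [ 519.6 -162.8] [2.3 4.6] 13.9
{'t': np.float64(4.083), 'eef_pos': array([ 530.783, -161.499,   59.617]), 'tcp_rot': array([-3.140e+00,  3.000e-03, -2.982e+00]), 'ft_force': array([ 0.175,  0.189, 16.753]), 'opening': np.float64(0.004), 'grip_force': np.float64(7.778)}
[[556.0, -143.0, 78.0], [556.0, -137.0, 72.0], [556.0, -131.0, 66.0], [556.0, -129.0, 56.0], [556.0, -133.0, 40.0], [556.0, -131.0, 29.0], [556.0, -130.0, 18.0], [556.0, -131.0, 4.0], [555.0, -121.0, 3.0]]
```

View pics/s3.png

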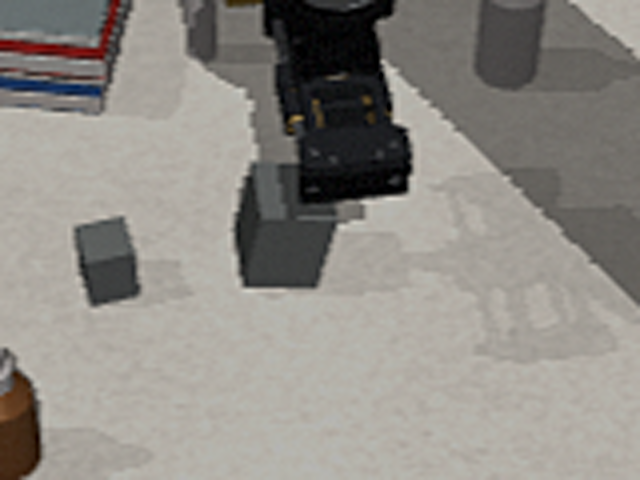

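```bash
python3 - <<'E'
from h import *
print(np.array(env.camera_params("wrist")["mount"]).round(2))
a,W=cloud("wrist")
m=(np.hypot(W[...,0]-575,W[...,1]+156)<90)&(W[...,2]>4)&(W[...,2]<110)
for lo in range(5,110,10):
    v,u=np.where(m&(W[...,2]>=lo)&(W[...,2]<lo+10)); print(lo,len(u),u.min(),u.max(),v.min(),v.max(),a[v,u].mean(0).round())
for v in range(200,400,12): print(v,[W[v,u].round(0).tolist() for u in(320,200)],a[v,320],a[v,200])
E
```

```text
[[  -0.     -0.97   -0.25   70.45]
 [   1.     -0.     -0.      0.39]
 [   0.     -0.25    0.97 -181.1 ]
 [   0.      0.      0.      1.  ]]
5 94 288 351 217 218 [77. 78. 73.]
15 108 286 353 219 220 [66. 67. 63.]
25 105 284 355 221 222 [67. 68. 64.]
35 109 282 356 222 224 [65. 66. 62.]
45 102 281 358 225 226 [64. 66. 62.]
55 153 278 360 227 229 [64. 65. 61.]
65 211 277 361 218 232 [78. 80. 77.]
75 171 308 333 220 312 [67. 68. 65.]
85 182 306 335 225 235 [49. 49. 46.]
95 81 308 332 232 242 [46. 46. 43.]
105 50 316 325 239 247 [42. 42. 39.]
200 [[528.0, -162.0, -0.0], [544.0, -264.0, 1.0]] [202 200 188] [149 146 137]
212 [[539.0, -161.0, 0.0], [555.0, -264.0, 1.0]] [141 141 130] [146 144 135]
224 [[521.0, -163.0, 78.0], [567.0, -263.0, -0.0]] [54 55 50] [144 143 133]
236 [[520.0, -163.0, 98.0], [578.0, -263.0, 0.0]] [50 50 48] [144 141 132]
248 [[520.0, -163.0, 112.0], [589.0, -262.0, 0.0]] [43 46 43] [211 214 204]
260 [[501.0, -166.0, 163.0], [506.0, -201.0, 164.0]] [44 46 46] [58 58 55]
272 [[503.0, -166.0, 165.0], [509.0, -200.0, 165.0]] [50 52 52] [87 91 90]
284 [[507.0, -165.0, 165.0], [512.0, -200.0, 166.0]] [43 46 45] [76 76 72]
296 [[537.0, -160.0, 126.0], [639.0, -259.0, 1.0]] [65 69 67] [209 207 193]
308 [[510.0, -164.0, 172.0], [653.0, -259.0, 0.0]] [88 88 79] [209 212 202]
320 [[505.0, -165.0, 183.0], [509.0, -192.0, 183.0]] [21 22 21] [43 43 41]
332 [[505.0, -165.0, 187.0], [509.0, -191.0, 188.0]] [17 19 17] [36 36 36]
344 [[505.0, -165.0, 190.0], [509.0, -190.0, 190.0]] [20 23 25] [41 42 41]
356 [[505.0, -165.0, 194.0], [510.0, -189.0, 192.0]] [10 12 11] [25 25 25]
368 [[505.0, -165.0, 197.0], [509.0, -187.0, 196.0]] [ 5  6 11] [16 16 14]
380 [[505.0, -165.0, 199.0], [509.0, -186.0, 199.0]] [ 9 10 12] [19 21 16]
392 [[506.0, -165.0, 201.0], [511.0, -186.0, 199.0]] [10  5 11] [15 18 17]
```

Call:
drive_tool:
  deltas: "0 0 0.3 0;0 0 0.3 0;0 0 0.3 0;0 0 0.3 0;0 0 0 0;0 0 0 0"

```text
t: 4.68
eef_pos: [530.1, -161.1, 179.4]
tcp_rot: [-3.14, 0.002, -2.982]
ft_force: [0.3, 0.0, -0.5]
opening: 0.003
grip_force: 0.0
```

```bash
python3 look.py 575 -156 side wrist; python3 - <<'E'
from h import *
a,W=cloud("side"); save("s4",a,(250,70,410,250),3); np.save("s4.npy",W)
b,V=cloud("wrist"); cv2.imwrite("pics/s4.png",np.hstack([cv2.resize(a[100:240,270:400],(371,400)),cv2.resize(b[200:400,200:440],(429,358))[:358] if 0 else cv2.resize(b,(429,400))])[...,::-1])
E
```

```text
side 636 xyz min/max [[538.8, -181.8, 4.2], [600.7, -122.7, 72.7]]
5 57 [ 577.7 -155.7] [101.9 139. ] 62.2
15 51 [ 579.3 -139.1] [35.9 75.3] 53.2
25 48 [ 576.6 -136.9] [35.8 72.6] 58.7
35 51 [ 576.6 -137.7] [34.5 73.5] 57.0
45 52 [ 576.4 -136.4] [33.8 69.5] 59.6
55 53 [ 575.9 -146.3] [49.4 62.2] 30.1
65 305 [ 568.6 -154.9] [53.8 59.7] 9.0
wrist 1900 xyz min/max [[538.5, -185.5, 5.1], [577.0, -130.8, 71.6]]
5 73 [ 542.5 -160.2] [ 0.8 53.3] 8.8
15 93 [ 542.6 -160.4] [ 0.8 53. ] 8.8
25 101 [ 542.8 -160.1] [ 1.1 53.7] 8.9
35 110 [ 542.6 -160.3] [ 1.  52.5] 8.9
45 104 [ 542.4 -160.3] [ 1.1 53.5] 9.1
55 142 [ 542.6 -160.2] [ 0.8 53.5] 8.9
65 1261 [ 558.7 -157.7] [33.6 53.8] 9.0
{'t': np.float64(4.783), 'eef_pos': array([ 529.204, -160.753,  177.276]), 'tcp_rot': array([ 3.141e+00, -1.000e-03, -2.982e+00]), 'ft_force': array([0.305, 1.167, 0.057]), 'opening': np.float64(0.007), 'grip_force': np.float64(0.0)}
```

View pics/s4.png

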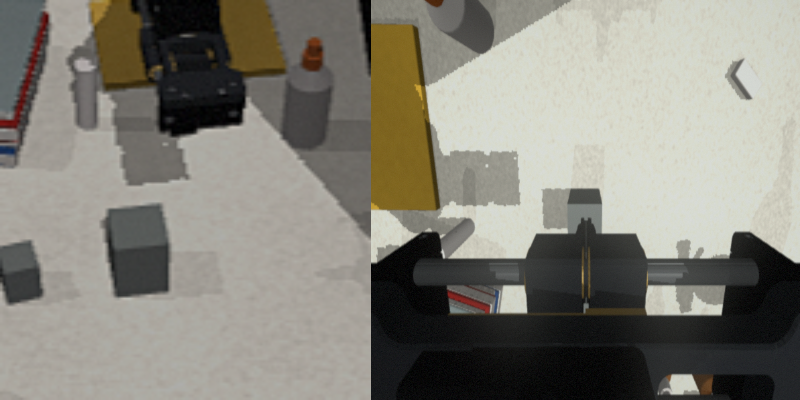

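```bash
python3 - <<'E'
from h import *
for n in("side","scene","wrist"):
    a,W=cloud(n); s=env.state(); T=np.array(s["eef_pos"]); Rm=R.from_euler("xyz",s["tcp_rot"]).as_matrix()
    P=(W.reshape(-1,3)-T)@Rm
    P=P[(abs(P[:,0])<60)&(abs(P[:,1])<110)&(P[:,2]<40)&(P[:,2]>-110)]
    print(n,len(P))
    for z in range(30,-110,-10):
        q=P[(P[:,2]<=z)&(P[:,2]>z-10)]
        if len(q)>3: print(z,len(q),q.min(0).round()[:2],q.max(0).round()[:2])
E
```

```text
side 355
-10 13 [-10.   5.] [10.  7.]
-80 15 [-31. -76.] [36. 83.]
-90 128 [-34. -80.] [34. 87.]
-100 197 [-34. -79.] [36. 87.]
scene 299
-10 7 [-16.  -4.] [-8.  5.]
-20 13 [-13.  -6.] [7. 8.]
-30 12 [-13.  -8.] [-6.  9.]
-40 13 [-14.  -8.] [-7. 10.]
-50 7 [-14.  -4.] [-11.   8.]
-80 4 [-29. -74.] [-7. 82.]
-90 51 [-38. -80.] [23. 82.]
-100 190 [-38. -81.] [30. 81.]
wrist 22499
-10 82 [10. -4.] [12.  5.]
-20 149 [10. -7.] [13.  8.]
-30 142 [10. -8.] [13.  8.]
-40 82 [ 9. -2.] [12.  3.]
-50 64 [ 9. -2.] [12.  3.]
-60 132 [-10.  -1.] [11.  2.]
-80 275 [-34. -76.] [34. 76.]
-90 4858 [-33. -82.] [36. 82.]
-100 16715 [-24. -82.] [36. 83.]
```

The pot still stands where it was. The jaws had closed above it: the depth images and the contact both show the real fingertips about 11 mm behind the reported TCP, so the whole tool sits about 28 mm higher than stated. I'll allow for that and grip again.

Call:
drive_tool:
  deltas: "0.195 0.03 0 0;0 0 0 0;0 0 0 0;0 0 0 0;0 0 0 0;0 0 0 0;0 0 0 0;0 0 0 0;0 0 0 0;0 0 0 0"
  gripper: 0.1

```text
t: 5.87
eef_pos: [549.2, -158.0, 178.2]
tcp_rot: [3.142, 0.0, -2.982]
ft_force: [-0.3, 0.0, 0.4]
opening: 0.646
grip_force: 0.0
```

```bash
cat > fing.py <<'E'
from h import *
for n in("side","scene","wrist"):
    a,W=cloud(n); s=env.state(); T=np.array(s["eef_pos"]); Rm=R.from_euler("xyz",s["tcp_rot"]).as_matrix()
    P=(W.reshape(-1,3)-T)@Rm
    P=P[(abs(P[:,0])<30)&(abs(P[:,1])<80)&(P[:,2]<60)&(P[:,2]>-60)]
    for sg in(1,-1):
        q=P[P[:,1]*sg>0]; print(n,sg,len(q), np.percentile(q,[2,98],0).round(1).tolist() if len(q) else "")
s=env.state();print(s["t"],s["eef_pos"],s["opening"])
E
python3 fing.py
```

```text
side 1 101 [[-10.9, 34.4, -50.8], [12.4, 44.7, -11.7]]
side -1 4 [[0.2, -30.9, -60.0], [9.9, -29.3, -59.2]]
scene 1 26 [[-15.6, 33.6, -57.6], [-3.4, 43.3, -10.6]]
scene -1 44 [[-13.9, -41.0, -59.1], [7.6, -31.9, -13.3]]
wrist 1 1042 [[-8.6, 34.9, -59.6], [12.2, 44.0, -12.6]]
wrist -1 1037 [[-8.6, -43.2, -59.4], [12.3, -34.3, -12.9]]
6.0167 [ 549.25784426 -157.93102774  178.16607313] 0.7735610761684442
```

Call:
drive_tool:
  deltas: "0 0 0 0;0 0 -0.288 0;0 0 -0.288 0;0 0 -0.288 0;0 0 -0.288 0;0 0 -0.288 0;0 0 0 0"

```text
t: 6.6
eef_pos: [547.1, -157.1, 29.7]
tcp_rot: [3.138, -0.006, -2.982]
ft_force: [-0.5, 1.3, 0.1]
opening: 0.904
grip_force: 0.0
```

Call:
drive_tool:
  deltas: "0 0 0 0;0 0 0 0;0 0 0 0;0 0 0 0;0 0 0 0;0 0 0 0;0 0 0 0;0 0 0 0;0 0 0 0;0 0 0 0"
  gripper: 1

```text
t: 7.43
eef_pos: [549.7, -158.1, 35.2]
tcp_rot: [-3.141, 0.001, -2.982]
ft_force: [-1.4, 0.1, 6.7]
opening: 0.571
grip_force: 30.0
```

Call:
drive_tool:
  deltas: "0 0 -0.02 0;-0.049 -0.008 0 0;-0.049 -0.008 0 0;-0.049 -0.008 -0.003 0;-0.049 -0.008 -0.007 0;0 0 0 0"

```text
t: 7.93
eef_pos: [531.5, -161.9, 33.1]
tcp_rot: [-3.139, 0.005, -2.982]
ft_force: [3.0, 1.1, 12.6]
opening: 0.564
grip_force: 30.0
```

```bash
python3 look.py 565 -156 side wrist
```

```text
side 563 xyz min/max [[516.6, -191.0, 4.2], [600.9, -123.4, 100.9]]
5 59 [ 579.9 -157.4] [100.4 105.5] 55.3
15 58 [ 569.8 -136.9] [36.8 70. ] 58.6
25 58 [ 569.5 -141.7] [37.8 77.3] 54.7
35 61 [ 560.3 -136.8] [39.2 83.2] 60.5
45 57 [ 561.8 -138.1] [39.7 86.5] 56.5
55 70 [ 559.5 -135.7] [38. 82.] 57.5
65 97 [ 559.9 -142.3] [47.1 83.6] 38.9
75 66 [ 567.9 -152.8] [20.8 55. ] 9.1
wrist 8279 xyz min/max [[514.0, -197.7, 8.3], [565.4, -129.2, 107.7]]
5 153 [ 536.6 -160.9] [ 1.8 53.8] 9.3
15 217 [ 534.7 -161.2] [ 2.  53.8] 9.2
25 237 [ 533.  -161.5] [ 2.1 53.8] 9.4
35 300 [ 526.9 -163.1] [12.3 57.5] 7.8
45 506 [ 524.9 -162.6] [11.4 63.8] 9.2
55 643 [ 524.  -162.7] [ 9.7 67.9] 9.1
65 4049 [ 541.7 -159.8] [46.  70.5] 9.1
75 952 [ 541.5 -159.9] [45.8 72.3] 9.0
85 537 [ 530.1 -161.6] [23.  75.4] 9.2
95 490 [ 531.1 -161.4] [24.9 75.2] 9.1
105 173 [ 533.6 -161.1] [15.8 57.4] 9.1
{'t': np.float64(8.033), 'eef_pos': array([ 531.545, -161.938,   33.081]), 'tcp_rot': array([-3.139,  0.005, -2.982]), 'ft_force': array([ 2.545, -0.347, 13.33 ]), 'opening': np.float64(0.567), 'grip_force': np.float64(29.999)}
```

Call:
drive_tool:
  deltas: "-0.045 -0.007 -0.015 0;-0.045 -0.007 -0.015 0;-0.045 -0.007 -0.017 0;-0.045 -0.007 -0.02 0;-0.04 -0.006 -0.025 0;-0.04 -0.006 -0.025 0;-0.04 -0.006 -0.03 0;-0.04 -0.006 -0.035 0;0 0 0 0"

```text
t: 8.78
eef_pos: [495.8, -167.0, 13.8]
tcp_rot: [-3.14, 0.002, -2.982]
ft_force: [-2.8, -3.0, 8.7]
opening: 0.567
grip_force: 30.0
```

```bash
python3 look.py 540 -156 side wrist
```

```text
side 695 xyz min/max [[481.5, -198.1, 5.8], [578.4, -80.6, 108.5]]
15 40 [ 523.5 -133.5] [86.3  6.7] 6.9
25 73 [ 534.2 -135.5] [ 40.6 106.5] 71.9
35 113 [ 538.4 -135.8] [ 48.2 109.9] 63.7
45 105 [ 539.1 -138.3] [46.3 99.7] 59.2
55 88 [ 521.8 -160.9] [80.7 57.7] 13.1
65 93 [ 520.1 -162.7] [66.1 65.5] 5.1
75 105 [ 525.1 -169.5] [79.6 43. ] 64.8
wrist 8134 xyz min/max [[455.5, -203.8, 28.2], [518.2, -88.8, 109.7]]
25 233 [ 494.4 -167.1] [21.4 64. ] 9.0
35 289 [ 491.7 -167.4] [16.3 68.1] 9.1
45 1029 [ 490.2 -167.5] [13.2 70. ] 9.3
55 750 [ 496.4 -166.6] [26.1 72. ] 9.3
65 3323 [ 500.1 -166. ] [33.5 74.4] 9.0
75 514 [ 495.5 -166.6] [24.2 75.2] 9.1
85 365 [ 497.3 -166.5] [18.7 57.5] 9.7
95 598 [ 500.1 -142. ] [ 44.3 106.8] 5.7
105 1031 [ 478.4 -145.8] [127.7  53.7] 79.4
{'t': np.float64(8.883), 'eef_pos': array([ 496.028, -166.989,   13.949]), 'tcp_rot': array([-3.140e+00,  1.000e-03, -2.982e+00]), 'ft_force': array([-2.655, -3.612,  7.575]), 'opening': np.float64(0.566), 'grip_force': np.float64(30.005)}
```

```bash
cat > tilt.py <<'E'
from h import *
a,W=cloud("side"); st=env.state(); T=np.array(st["eef_pos"])
c=np.radians(8.9); d=np.array([-np.cos(c),-np.sin(c)]); n=np.array([-np.sin(c),np.cos(c)])
P=W.reshape(-1,3); I=a.reshape(-1,3).astype(int)
s=(P[:,:2]-T[:2])@d; y=(P[:,:2]-T[:2])@n
k=(abs(y-27)<3.5)&(abs(s)<120)&(P[:,2]>3)&(P[:,2]<110)
q=np.c_[s[k],P[k,2]].astype(np.float32); r=cv2.minAreaRect(q)
print(len(q),"s,z corners (s from TCP along drag):",cv2.boxPoints(r).round(1).tolist(),np.round(r[1],1),round(r[2],1))
print(round(st["t"],2),T.round(1),st["tcp_rot"].round(3),st["ft_force"].round(1),st["opening"],st["grip_force"])
E
python3 tilt.py
```

```text
277 s,z corners (s from TCP along drag): [[-87.5999984741211, 26.0], [68.30000305175781, -64.80000305175781], [108.4000015258789, 3.9000000953674316], [-47.599998474121094, 94.69999694824219]] [ 79.5 180.5] 59.8
8.93 [ 496.1 -167.    14. ] [-3.140e+00  1.000e-03 -2.982e+00] [-4.3 -3.4  8.3] 0.5681468347242704 30.006387680768967
```

```bash
python3 - <<'E'
s=open("tilt.py").read().replace('(abs(s)<120)&(P[:,2]>3)','(s>-95)&(s<60)&(P[:,2]>7)&(I.max(1)<115)')
s=s.replace('q=np.c_','for z in range(7,100,8):\n    m=k&(P[:,2]>=z)&(P[:,2]<z+8)\n    if m.sum(): print(z,m.sum(),s[m].min().round(),s[m].max().round())\nq=np.c_')
open("tilt.py","w").write(s)
E
python3 tilt.py
```

```text
7 18 -59.0 -30.0
15 24 -67.0 -22.0
23 37 -76.0 -3.0
31 37 -81.0 -12.0
39 38 -79.0 -23.0
47 33 -70.0 -26.0
55 27 -67.0 -26.0
63 25 -57.0 -26.0
71 23 -51.0 -23.0
79 12 -40.0 -27.0
87 1 -37.0 -37.0
275 s,z corners (s from TCP along drag): [[-86.4000015258789, 37.400001525878906], [-36.20000076293945, -10.800000190734863], [13.399999618530273, 41.0], [-36.70000076293945, 89.0999984741211]] [71.7 69.5] 46.2
8.98 [ 496.1 -167.    14. ] [-3.140e+00  1.000e-03 -2.982e+00] [-4.2 -3.8  7.9] 0.5637303573849317 30.006845891475677
```

Call:
drive_tool:
  deltas: "-0.03 -0.005 -0.035 0;-0.03 -0.005 -0.04 0;-0.025 -0.004 -0.045 0;-0.02 -0.003 -0.045 0;0 0 0 0"

```text
t: 9.4
eef_pos: [484.7, -168.5, -3.1]
tcp_rot: [-3.141, 0.0, -2.982]
ft_force: [-4.3, -1.6, 6.7]
opening: 0.565
grip_force: 30.0
```

```bash
python3 tilt.py
```

```text
7 17 -62.0 12.0
15 29 -68.0 -22.0
23 29 -73.0 -23.0
31 30 -76.0 -23.0
39 36 -82.0 -25.0
47 37 -78.0 -23.0
55 26 -68.0 -24.0
63 20 -53.0 -30.0
71 4 -41.0 -32.0
95 1 -33.0 -33.0
236 s,z corners (s from TCP along drag): [[-84.69999694824219, 102.5], [-79.5, 6.400000095367432], [17.799999237060547, 11.699999809265137], [12.600000381469727, 107.80000305175781]] [97.4 96.2] 3.1
9.45 [ 484.9 -168.4   -3. ] [-3.141  0.    -2.982] [-2.1 -2.1  3.7] 0.5648262036903879 29.987756833434105
```

Call:
drive_tool:
  deltas: "0 0 0 0;0 0 0 0;0 0 0 0;0 0 0 0;0 0 0 0;0 0 0.2 0;0 0 0.3 0;0 0 0.3 0;0 0 0.3 0;0 0 0 0"
  gripper: 0.1

```text
t: 10.28
eef_pos: [487.1, -168.8, 111.2]
tcp_rot: [-3.137, 0.006, -2.981]
ft_force: [0.1, -0.0, 0.1]
opening: 0.898
grip_force: 0.0
```

```bash
python3 look.py 510 -165 side wrist
```

```text
side 667 xyz min/max [[466.9, -190.5, 4.3], [542.1, -129.1, 56.8]]
5 60 [ 510.8 -150.7] [104.1 135.1] 46.6
15 58 [ 504.1 -162.5] [69.7 57.2] 8.1
25 62 [ 513.5 -144.7] [42.3 86.2] 62.4
35 63 [ 512.5 -144.5] [42.7 85.1] 64.9
45 343 [ 504.5 -162.6] [70.1 61.2] 7.7
55 61 [ 503.7 -160. ] [67.9 51.8] 8.2
wrist 5068 xyz min/max [[467.5, -194.4, 8.9], [535.4, -137.7, 55.6]]
5 113 [ 470.8 -170.1] [ 0.6 53.4] 8.6
15 120 [ 470.8 -170. ] [ 0.7 53.6] 8.4
25 144 [ 470.8 -170.1] [ 0.7 53.7] 8.5
35 144 [ 470.8 -170.1] [ 0.8 53.7] 8.1
45 4259 [ 502.9 -165.4] [65.4 54. ] 8.5
55 285 [ 502.4 -166. ] [64.3 52. ] 7.7
{'t': np.float64(10.383), 'eef_pos': array([ 485.509, -168.097,  107.226]), 'tcp_rot': array([-3.140e+00,  2.000e-03, -2.982e+00]), 'ft_force': array([-0.048,  0.075,  0.404]), 'opening': np.float64(0.903), 'grip_force': np.float64(0.0)}
```

Call:
drive_tool:
  deltas: "-0.125 -0.016 0 -0.002;0 0 0 0;0 0 -0.27 0;0 0 -0.27 0;0 0 -0.28 0;0 0 0 0;0 0 0 0"

```text
t: 10.97
eef_pos: [471.9, -169.2, 23.1]
tcp_rot: [3.139, -0.003, -2.988]
ft_force: [0.2, -0.4, 0.1]
opening: 0.899
grip_force: 0.0
```

Call:
drive_tool:
  deltas: "0 0 0 0;0 0 0 0;0 0 0 0;0 0 0 0;0 0 0 0;0 0 0 0;0 0 0 0;0 0 0 0;0 0 0 0"
  gripper: 1

```text
t: 11.72
eef_pos: [472.9, -169.7, 25.1]
tcp_rot: [-3.141, 0.001, -2.988]
ft_force: [-1.0, 0.4, 6.8]
opening: 0.565
grip_force: 30.0
```

Call:
drive_tool:
  deltas: "0 0 -0.02 0;-0.049 -0.008 0 0;-0.049 -0.008 0 0;-0.049 -0.008 -0.003 0;-0.049 -0.008 -0.007 0;0 0 0 0"

```text
t: 12.22
eef_pos: [454.6, -173.8, 22.7]
tcp_rot: [-3.139, 0.004, -2.988]
ft_force: [3.9, 0.0, 10.0]
opening: 0.562
grip_force: 30.0
```

```bash
python3 tilt.py
```

```text
7 34 -75.0 -7.0
15 39 -78.0 -7.0
23 47 -73.0 9.0
31 40 -73.0 -11.0
39 41 -71.0 -11.0
47 36 -71.0 -20.0
55 29 -68.0 -23.0
63 7 -68.0 -44.0
273 s,z corners (s from TCP along drag): [[-79.4000015258789, 11.199999809265137], [1.7000000476837158, -5.0], [13.100000381469727, 52.0], [-68.0, 68.19999694824219]] [58.1 82.7] 78.7
12.27 [ 454.7 -173.8   22.7] [-3.139  0.004 -2.988] [ 2.7 -1.1 11.6] 0.5632293124598399 29.99646618962288
```

Call:
drive_tool:
  deltas: "-0.04 -0.006 -0.01 0;-0.04 -0.006 -0.013 0;-0.04 -0.006 -0.015 0;-0.04 -0.006 -0.018 0;-0.035 -0.005 -0.02 0;-0.035 -0.005 -0.023 0;-0.03 -0.005 -0.025 0;-0.03 -0.005 -0.027 0;0 0 0 0"

```text
t: 13.02
eef_pos: [424.1, -177.8, 6.6]
tcp_rot: [-3.141, 0.001, -2.989]
ft_force: [-0.8, -2.5, 5.4]
opening: 0.563
grip_force: 30.0
```

```bash
python3 tilt.py
```

```text
7 16 -57.0 -26.0
15 24 -61.0 -15.0
23 29 -67.0 -16.0
31 39 -75.0 -20.0
39 28 -81.0 -22.0
47 52 -87.0 -20.0
55 39 -79.0 -21.0
63 31 -77.0 -30.0
71 20 -61.0 -36.0
79 10 -58.0 -41.0
288 s,z corners (s from TCP along drag): [[-90.80000305175781, 51.099998474121094], [-40.599998474121094, -3.4000000953674316], [1.2999999523162842, 35.20000076293945], [-48.900001525878906, 89.69999694824219]] [56.9 74.1] 42.6
13.07 [ 424.3 -177.8    6.7] [-3.141e+00  1.000e-03 -2.989e+00] [-1.3 -1.5  5.5] 0.5582648516273524 30.008806809782982
```

Call:
drive_tool:
  deltas: "-0.025 -0.004 -0.033 0;-0.02 -0.003 -0.034 0;-0.02 -0.003 -0.035 0;-0.015 -0.002 -0.03 0;0 0 0 0"

```text
t: 13.48
eef_pos: [415.7, -178.7, -6.8]
tcp_rot: [-3.142, -0.0, -2.988]
ft_force: [-2.0, -1.8, 5.9]
opening: 0.564
grip_force: 30.0
```

```bash
python3 tilt.py
```

```text
7 21 -55.0 -20.0
15 23 -58.0 -18.0
23 30 -64.0 -22.0
31 28 -67.0 -20.0
39 35 -73.0 -20.0
47 34 -74.0 -20.0
55 36 -78.0 -22.0
63 30 -80.0 -30.0
71 21 -59.0 -34.0
79 6 -39.0 -34.0
95 3 -32.0 36.0
272 s,z corners (s from TCP along drag): [[-96.5, 37.5], [-31.200000762939453, -4.0], [35.5, 101.0], [-29.799999237060547, 142.5]] [124.5  77.4] 57.6
13.53 [ 415.8 -178.6   -6.6] [ 3.142 -0.    -2.988] [-3.3 -1.5  6.4] 0.5619054983322656 30.00120408833027
```

Call:
drive_tool:
  deltas: "0 0 0 0;0 0 0 0;0 0 0 0;0 0 0 0;0 0 0 0;0 0 0 0;0 0 0.3 0;0 0 0.3 0;0 0 0.4 0;0 0 0.3 0"
  gripper: 0.1

```text
t: 14.37
eef_pos: [416.0, -178.4, 125.4]
tcp_rot: [-3.141, 0.0, -2.988]
ft_force: [0.3, -0.4, 0.2]
opening: 0.896
grip_force: 0.0
```

```bash
python3 look.py 445 -172 side wrist; python3 - <<'E'
from h import *
a,W=cloud("scene"); save("c5",a,(230,90,350,180),5)
E
```

```text
side 659 xyz min/max [[406.6, -204.2, 4.4], [476.2, -141.1, 71.7]]
5 59 [ 439.5 -167.1] [ 76.8 166. ] 86.4
15 84 [ 437.8 -172.3] [54.7 57.3] 10.3
25 90 [ 437.9 -172.1] [53.5 58.3] 9.9
35 85 [ 438.1 -172. ] [52.5 57.8] 7.9
45 118 [ 437.9 -173.1] [54.  58.7] 10.2
55 105 [ 438.  -172.6] [53.3 62.3] 7.9
65 103 [ 436.7 -173.9] [55.  59.5] 7.8
wrist 3396 xyz min/max [[407.6, -204.5, 4.2], [465.0, -147.9, 71.0]]
5 271 [ 436.3 -175.6] [51.9 53.3] 7.8
15 321 [ 436.3 -175.7] [52.1 53.7] 7.7
25 359 [ 436.5 -175.6] [52.3 53.2] 7.6
35 400 [ 436.2 -175.4] [52.  53.8] 8.1
45 446 [ 436.4 -175.8] [52.6 53.5] 7.2
55 490 [ 436.6 -175.6] [52.7 53.9] 7.7
65 1002 [ 437.6 -175.4] [54.6 54.1] 7.8
{'t': np.float64(14.467), 'eef_pos': array([ 417.65 , -179.267,  127.143]), 'tcp_rot': array([-3.137,  0.006, -2.988]), 'ft_force': array([-0.446, -0.496,  0.268]), 'opening': np.float64(0.903), 'grip_force': np.float64(0.0)}
```

View pics/c5.png

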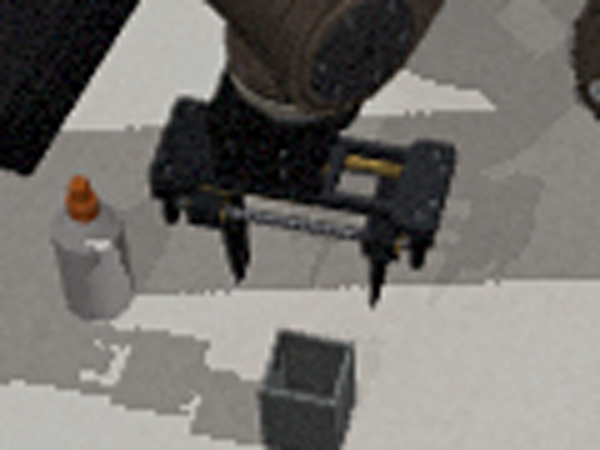

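The picture shows the pot standing mouth-up at crop (308,385), with its open cavity visible. It is at (437.5,−175.5), turned 7.8°. Next I'll grip it centrally.

Call:
drive_tool:
  deltas: "0.215 0.03 0 -0.0055;0 0 0 0;0 0 -0.28 0;0 0 -0.28 0;0 0 -0.28 0;0 0 -0.29 0;0 0 0 0;0 0 0 0"

```text
t: 15.18
eef_pos: [436.3, -174.8, 8.8]
tcp_rot: [3.138, -0.004, -3.005]
ft_force: [0.1, 0.5, 0.7]
opening: 0.899
grip_force: 0.0
```

Call:
drive_tool:
  deltas: "0 0 0 0;0 0 0 0;0 0 0 0;0 0 0 0;0 0 0 0;0 0 0 0;0 0 0 0;0 0 0 0;0 0 0 0"
  gripper: 1

```text
t: 15.93
eef_pos: [437.8, -175.5, 10.8]
tcp_rot: [-3.141, 0.001, -3.005]
ft_force: [-0.3, 0.4, 8.4]
opening: 0.56
grip_force: 30.0
```

Call:
drive_tool:
  deltas: "0 0 0.05 0;0 0 0.1 0;0 0 0.2 0;0 0 0.25 0;0 0 0.2 0;0 0 0.15 0;0 0 0.05 0;0 0 0 0"

```text
t: 16.6
eef_pos: [437.9, -175.6, 111.3]
tcp_rot: [-3.14, 0.002, -3.005]
ft_force: [-0.0, 0.0, -1.2]
opening: 0.565
grip_force: 30.0
```

```bash
cat > held.py <<'E'
from h import *
def axes():
    s=env.state(); return s,np.array(s["eef_pos"]),R.from_euler("xyz",s["tcp_rot"]).as_matrix()
for n in("side","scene","wrist"):
    s,T,Rm=axes(); a,W=cloud(n); P=(W.reshape(-1,3)-T)@Rm
    k=(abs(P[:,0])<34)&(abs(P[:,1])<34)&(P[:,2]>-75)&(P[:,2]<20); q=P[k]
    m=q[(abs(q[:,1])<26)]
    print(n,len(q),"tool x,y,z pct",np.percentile(q,[1,50,99],0).round(1).tolist())
    for z in(-55,-50,-30,-20,-5,5):
        w=q[abs(q[:,2]-z)<5]
        if len(w)>8: print("  z",z,len(w),"x",np.percentile(w[:,0],[2,98]).round(1),"y",np.percentile(w[:,1],[2,98]).round(1))
print(s["t"],T.round(1),s["tcp_rot"].round(3),s["ft_force"].round(1),s["opening"],s["grip_force"])
E
python3 held.py
```

```text
side 327 tool x,y,z pct [[-27.1, -28.5, -69.9], [-16.3, 27.3, -15.3], [26.6, 33.5, 12.1]]
  z -55 26 x [-27.  -22.5] y [-24.6  29.5]
  z -50 19 x [-26.8 -21.8] y [-22.1  31.2]
  z -30 37 x [-26.8  26.5] y [-19.2  31.7]
  z -20 53 x [-26.5  25.7] y [-12.1  33.8]
  z -5 58 x [-26.4  26.2] y [-24.2  31.4]
  z 5 58 x [-26.8  26. ] y [-16.4  31.3]
scene 395 tool x,y,z pct [[-30.7, -32.5, -65.9], [-24.8, -2.7, -27.7], [25.8, 30.9, 12.0]]
  z -55 60 x [-29.8  23.3] y [-31.3  30.3]
  z -50 64 x [-29.8  25. ] y [-32.3  30. ]
  z -30 44 x [-29.4  22.4] y [-26.7  30.7]
  z -20 61 x [-30.2  25.4] y [-24.   30.6]
  z -5 51 x [-31.1  24.8] y [-23.4  26.8]
  z 5 45 x [-29.7  25.7] y [-25.1  27.6]
wrist 12089 tool x,y,z pct [[-24.6, -31.8, -71.5], [-0.3, 0.1, -40.9], [27.4, 31.9, 8.9]]
  z -55 3327 x [-24.4  27.3] y [-30.7  30.3]
  z -50 2361 x [-24.6  27.3] y [-31.4  31.5]
  z -30 1198 x [-24.6  27.3] y [-25.2  25.1]
  z -20 564 x [-9.5 27.3] y [-25.1  26. ]
  z -5 452 x [-17.1  27.3] y [-25.1  25.7]
  z 5 2496 x [-23.9  27.2] y [-23.7  24.2]
16.7 [ 437.3 -175.3  109.7] [ 3.141 -0.    -3.005] [-0.5  0.5 -1.1] 0.5722070485960872 29.99875009059906
```

Call:
drive_tool:
  deltas: "0 0.1 0 0;0 0.25 0 0.01;0.03 0.35 0 0.01;0.04 0.38 0 0.01;0.05 0.38 0 0.01;0.05 0.38 0 0.008;0.05 0.38 0 0;0.05 0.38 0 0;0.05 0.35 0 0;0.05 0.24 0 0"

```text
t: 17.58
eef_pos: [473.6, 146.9, 109.3]
tcp_rot: [3.141, -0.001, -2.853]
ft_force: [0.0, 0.6, 0.1]
opening: 0.566
grip_force: 30.0
```

Call:
drive_tool:
  deltas: "0.04 0.15 0 0;0.022 0.106 0 0;0 0 0 0;0 0 0 0;0 0 0 0;0 0 0 0"

```text
t: 18.08
eef_pos: [480.6, 168.2, 110.1]
tcp_rot: [3.142, -0.0, -2.856]
ft_force: [0.9, 0.1, -1.4]
opening: 0.563
grip_force: 30.0
```

```bash
python3 held.py; python3 - <<'E'
from h import *
from scipy.optimize import least_squares
ims=[];Q=[]
for n,b in(("scene",(368,200,405,268)),("side",(264,248,328,330))):
    a,W=cloud(n); ims.append(a); X=W[b[1]:b[3],b[0]:b[2]].reshape(-1,3)
    q=X[(X[:,2]>25)&(X[:,2]<105)&(X[:,0]>570)]; Q.append(q)
    h=X[(X[:,2]>188)&(X[:,2]<206)&(X[:,0]>545)]; c=h[:,:2]-h[:,:2].mean(0); d=np.linalg.svd(c,full_matrices=0)[2][0]; d*=np.sign(d[0]); t=c@d
    print(n,np.degrees(np.arctan2(d[1],d[0])),"mean",h[:,:2].mean(0),"tip",h[:,:2].mean(0)+d*np.percentile(t,1))
f=least_squares(lambda p,q:np.hypot(*(q[:,:2]-p).T)-39,[612,213],args=(np.vstack(Q),),loss="soft_l1"); print(f.x)
cv2.imwrite("pics/fin.png",np.hstack([cv2.resize(ims[0][140:290,300:450],(400,400)),cv2.resize(ims[1][180:340,240:400],(400,400))])[...,::-1])
E
```

```text
side 342 tool x,y,z pct [[-27.2, -26.5, -61.1], [-25.4, 0.7, -32.7], [25.6, 29.8, 10.7]]
  z -55 55 x [-26.9  27.1] y [-26.3  28.4]
  z -50 50 x [-27.1  24.7] y [-23.9  29.6]
  z -30 56 x [-26.9  23.4] y [-24.   29.2]
  z -20 31 x [-27.2  -2.8] y [-21.5  30.4]
  z -5 37 x [-27.1 -13.8] y [-26.1  29.9]
  z 5 35 x [-27.3 -12.9] y [-24.3  29.6]
scene 401 tool x,y,z pct [[-30.9, -31.2, -63.0], [-25.3, 2.1, -27.0], [26.0, 32.8, 12.7]]
  z -55 56 x [-30.1  10.9] y [-28.7  33.5]
  z -50 45 x [-30.5  21.2] y [-31.2  31.4]
  z -30 48 x [-30.8  26.1] y [-29.2  26.4]
  z -20 37 x [-30.3  21.7] y [-30.6  25.2]
  z -5 51 x [-30.1  25.3] y [-24.7  24.5]
  z 5 64 x [-28.7  26.3] y [-27.3  25.1]
wrist 12108 tool x,y,z pct [[-24.7, -31.9, -71.6], [-0.4, 0.1, -40.9], [27.3, 31.8, 8.9]]
  z -55 3309 x [-24.4  27.2] y [-30.6  30.3]
  z -50 2358 x [-24.7  27.2] y [-31.1  31.3]
  z -30 1200 x [-24.6  27.3] y [-25.1  25.3]
  z -20 573 x [-9.8 27.3] y [-25.3  25.6]
  z -5 454 x [-17.2  27.3] y [-25.1  25.7]
  z 5 2495 x [-24.   27.2] y [-23.7  24.2]
18.1833 [480.7 168.4 110.2] [ 3.142 -0.    -2.856] [ 0.7  0.  -1.4] 0.5668689595743406 29.99858558177948
scene 16.936185231354397 mean [614.49822625 207.15331565] tip [560.90945369 190.83482641]
side 15.98444127657012 mean [609.15704959 211.06495239] tip [556.83184609 196.07631779]
[615.00651269 208.76877279]
```

View pics/fin.png

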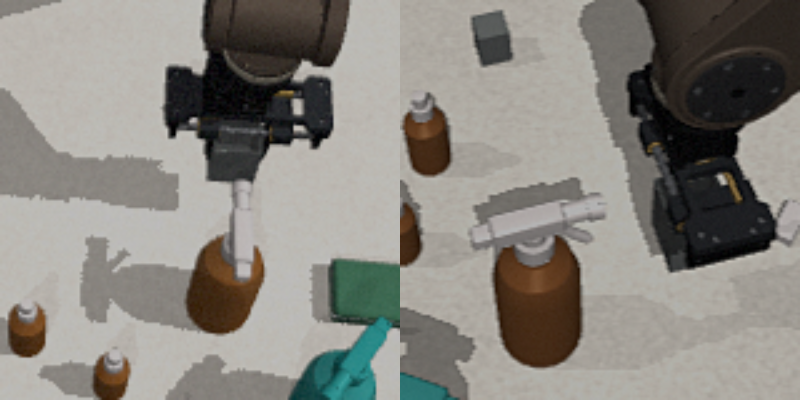

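The picture shows the pot held level, mouth-up, in front of the amber nozzle (left panel (240,150)); the sprayer and small bottles are still standing. I'll trim it by 1 mm, settle, and hand in.

Call:
drive_tool:
  deltas: "0 0.01 0 0;0 0 0 0;0 0 0 0;0 0 0 0;0 0 0 0;0 0 0 0;0 0 0 0;0 0 0 0;0 0 0 0;0 0 0 0"

```text
t: 19.17
eef_pos: [480.8, 170.2, 110.2]
tcp_rot: [3.142, 0.0, -2.855]
ft_force: [0.4, 0.5, -0.7]
opening: 0.569
grip_force: 30.0
```

```bash
python3 -c "
from cell import env
s=env.state();print(s['t'],s['eef_pos'],s['grip_force'],abs(s['qvel']).max());print(env.job_done())"
```

```text
19.1667 [480.76983551 170.17442121 110.16661723] 29.998721480369568 0.0026120997464003557
the job is handed in; nothing more can be done
None
```

The pot was turned over, stood mouth-up on the desk, and is now held level with its mouth about 8 cm in front of the amber sprayer's nozzle and its rim about 2 cm below it; I handed the job in at 19.2 s, with the sprayer in place and the small bottles standing.

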